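# Stroke the hob's slider up to full power

### The arm

A 6-joint arm with a two-finger parallel gripper is mounted at the origin on the work surface. World frame = base frame: x ahead of the robot, y to its left, z up, the work surface at z = 0. Lengths are in m, angles in degrees, forces in N, time in s.
With the tool pointing down it reaches from about 0.35 to 0.875 m from the base axis. Payload 4.2 kg.
Tool frame: the origin (TCP) lies at the very end of the fingers, on their centre line; the grasp point (between the pads) lies robot.hold_point_z behind it (robot.hold_point_z is the distance from the TCP to the grasp point, in m); z points along the fingers, y is the line along which they close (so a half turn about z gives the same grasp; the last joint's range is limited). The gripper opens to 87 mm and grips with 3 to 60 N. Pads are 19 mm wide; open, the fingers measure 117 mm over their backs; the gripper's body (75 mm by 190 mm) begins 51 mm behind the grasp point.
Start: joints at [-51.876, 22.042, 0.453, 0, -68.411, -14.817], TCP at [0.247, -0.574, 0.196] pointing down, gripper open.
Joint ranges: [-179.83, 179.83], [-69.29, 118.12], [-61.27, 80.66], [-181.25, 117.63], [-171.15, -9.14], [-177.46, 177.46]. Speed limits (degrees/s): [159.86, 159.86, 180, 180, 180, 180].

### API

Orientations are given as [roll, pitch, yaw] about the fixed x, y, z axes, in that order (R = Rz(yaw) Ry(pitch) Rx(roll)).
In Python, from workcell import robot gives the robot as it stands. The module is installed in compiled form; this text tells all that it offers.
- The arm moves only by the tool servo_tool, never from a script. Its argument "deltas" is text: rows parted by semicolons, each of 7 numbers parted by spaces: the turn, a rotation vector about the tool's x, y, z in degrees, then the shift along the tool's x, y, z in mm, then the opening, from 0 (shut) to 1 (fully open). A call has 1 to 5 rows; each row is the pose to reach, as a shift and turn from the pose commanded when the call began, along the tool's axes at that moment; what a row does not reach only later rows make up. A row lasts 1/8 s, in which the tool goes at most 62.5 mm and 10.7 degrees, less where a joint would pass 70% of its speed; a pose out of reach is approached as far as the arm can. A call with a gripper value outside its range is refused whole. The fingers move at their own pace and stop on an object; "squeeze" is the grip in N (left out, the last holds). Time passes only in rows, so rows that repeat a pose let the fingers close. It gives the time, the measured TCP pose, the force, the opening and the grip force at its end, in the units of the state.
- robot.observe(): the state, without advancing time (a new reading comes with each control period).
- robot.get_image(name): name is "scene" or "top"; returns (picture, depth): 480x640x3 uint8, blue, green, red; 480x640 float32, m along the optical axis (not along the pixel's ray), 0 where there is no reading.
- robot.camera_model(name): a dict with "fx", "fy", "cx", "cy" (pixels), "R" (3x3) and "t" (3): a world point X has camera coordinates R X + t. Camera axes: x right, y down, z forward; pixel columns grow to the right and rows downward; lengths in m; the calibration is good to about 2 mm. A picture is of the moment at which its call begins. camera_model takes no time and is no camera call.
- robot.close_job(): hands the job in; it is judged then, once.
The state is a dict: "t": time; "qpos": joint angles; "joint_vel": joint speeds; "joint_torque": joint torques, N m; "tcp_pos": TCP position; "tool_rot": TCP orientation; "wrist_force": force on the tool from outside, world axes, zero at the start; "ft_torque": the same for the moment, N m; "opening": finger opening in m; "finger_force": force on a finger pad.
Only numpy, scipy, OpenCV 4.12 (cv2) and the standard library are available. Lean on these libraries where they do the work, as an engineer would, in place of code of your own. Each camera call takes 0.05 s, during which the arm holds its last target. There are 200 camera calls.

### The job

Bring the covered saucepan up to full power: with your closed fingertips stroke lightly along the slider strip of the plate it stands on, from the low end (on your left, the short bars) to the high end in one stroke without lifting, and finish the program while still holding your fingertips on the high end. Leave the other plate's slider untouched, and do not move the pan or anything else on the hob and counter.

Things in the scene. Friction and masses are not known exactly. Their poses are not given: they have to be found in the camera images.
- hob: double induction hob, fixed: 360 mm deep (x), 600 wide (y), black glass top 65 mm above the counter. Origin at the centre of its underside; +x away from the cook (the robot), +y to the cook's left. Plates: printed rings, 180 mm across, centred at (50, +150) and (50, -150) mm; the front 100 mm of the glass is the control panel. Turned by up to 0.2 rad
- left_strip: slider of the left (+y) plate: dark grey soft bar, 168 mm along y, 20 mm along x, 3 mm proud of the glass, with 13 pale bars growing longer from its low end (+y, cook's left) to its high end (-y). Origin at the centre of its top, 68 mm above the counter; axes as the hob's. Yields straight down on a spring: gives from 1.5 N, 2.5 N more per mm, stops after 2.5 mm
- right_strip: slider of the right (-y) plate, exactly like the left one
- left_low (a point): centre of the top of a field of the left strip, at its low (+y) end: centre 72 mm from the strip's centre; flat, 20 mm (x) by 24 mm (y), flush with the strip; axes as the hob's
- left_mid1 (a point): centre of the top of a field of the left strip, a third of the way: centre 24 mm from the strip's centre, towards low (+y); flat, 20 mm (x) by 24 mm (y), flush with the strip; axes as the hob's
- left_mid2 (a point): centre of the top of a field of the left strip, two thirds of the way: centre 24 mm from the strip's centre, towards high (-y); flat, 20 mm (x) by 24 mm (y), flush with the strip; axes as the hob's
- left_high (a point): centre of the top of a field of the left strip, at its high (-y) end: centre 72 mm from the strip's centre; flat, 20 mm (x) by 24 mm (y), flush with the strip; axes as the hob's
- right_low (a point): centre of the top of a field of the right strip, at its low (+y) end: centre 72 mm from the strip's centre; flat, 20 mm (x) by 24 mm (y), flush with the strip; axes as the hob's
- right_mid1 (a point): centre of the top of a field of the right strip, a third of the way: centre 24 mm from the strip's centre, towards low (+y); flat, 20 mm (x) by 24 mm (y), flush with the strip; axes as the hob's
- right_mid2 (a point): centre of the top of a field of the right strip, two thirds of the way: centre 24 mm from the strip's centre, towards high (-y); flat, 20 mm (x) by 24 mm (y), flush with the strip; axes as the hob's
- right_high (a point): centre of the top of a field of the right strip, at its high (-y) end: centre 72 mm from the strip's centre; flat, 20 mm (x) by 24 mm (y), flush with the strip; axes as the hob's
- saucepan: covered steel saucepan, 166 mm across, 108 mm high to the top of its lid knob, long black-gripped handle pointing along its +x (to 235 mm from its axis) at 52 to 80 mm above its base; stands on one of the two plates. Loose. Origin at the centre of its underside
- mixing_bowl: white ceramic bowl, 164 mm across, 70 mm high, parked on the other plate. Loose. Origin at the centre of its underside
- timer: white kitchen timer, 60 mm across, 54 mm high, standing on the glass between the plates. Loose. Origin at the centre of its underside
- flour_jar: glass jar of 100 mm diameter, 150 mm high, on the counter to the left of the hob. Loose. Origin at the centre of its underside
- oil_bottle: green bottle of 60 mm diameter, 210 mm high, on the counter to the left. Loose. Origin at the centre of its underside
- rolling_pin_center (a point): centre of the wooden rolling pin (390 mm long, 52 mm thick) that lies on the pastry board to the right. Loose
- cutter_large: steel ring cutter, 72 mm across, 40 mm high, on the pastry board. Loose. Origin at the centre of its underside
- cutter_small: steel ring cutter, 52 mm across, 40 mm high, on the pastry board. Loose. Origin at the centre of its underside

How it is judged:
By the outcome, as a careful person would: the job done as asked, in the order asked, and still so for the second after the job is handed in, while the arm keeps its last pose, push and grip.
It also fails if it takes over 43 s, if anything falls off the work surface, if the arm or the gripper's body presses on something with over 40 N, if the wrist force passes 120 N, or if a joint passes its speed limit or range.

## Working session

There is one attempt and no reset: what is moved stays moved. The work goes in short steps, Python scripts to look and compute and a tool call to move; the robot and the scene stay as the last step left them, time stands still between calls to the robot, and variables do not carry over. Pictures are saved under pics/ and viewed, at most 10 in all, crops included, and the job is handed in when it is done.

Besides the shell and the picture viewer there is one more tool, called as name(argument=value, ...), one argument or row to a line, values as JSON. servo_tool: Moves the arm, as the interface text tells. Its arguments: {"type":"object","properties":{"deltas":{"type":"string"},"squeeze":{"type":"number"}},"required":["deltas"]}

```bash
mkdir -p pics; python3 - <<'E'
from workcell import robot
import cv2,numpy as np
for n in ("scene","top"):
    im,d=robot.get_image(n); cv2.imwrite(f"pics/{n}0.png",im); np.savez(f"{n}0.npz",im=im,d=d)
    m=robot.camera_model(n); print(n,{k:np.round(v,3).tolist() for k,v in m.items()})
o=robot.observe(); print(o, robot.hold_point_z)
E
```

```text
scene {'fx': 597.06, 'fy': 597.06, 'cx': 312.49, 'cy': 245.789, 'R': [[0.871, 0.491, 0.013], [0.293, -0.498, -0.816], [-0.394, 0.715, -0.578]], 't': [-0.451, -0.13, 2.095]}
top {'fx': 433.555, 'fy': 433.555, 'cx': 315.375, 'cy': 244.667, 'R': [[-0.01, -1.0, 0.012], [-0.99, 0.008, -0.143], [0.143, -0.013, -0.99]], 't': [-0.029, 0.554, 1.316]}
{'t': 0.1, 'qpos': array([-5.18766877e+01,  2.20857163e+01,  3.85474545e-01, -2.36789338e-02,
       -6.84115992e+01, -1.48170289e+01]), 'joint_vel': array([ 0.04217486, -0.18247411,  0.16978842,  0.07963104,  0.01212091,
       -0.04319323]), 'joint_torque': array([ 2.08875772e-04, -3.91690958e+01,  1.87935287e+01,  4.23190579e+00,
        1.34664119e-02, -7.10374206e-05]), 'tcp_pos': array([ 0.24704397, -0.57344131,  0.19476545]), 'tool_rot': array([ 1.79886250e+02, -7.33259136e-03, -1.56702443e+02]), 'wrist_force': array([-0.26903816, -0.44407387, -0.15980896]), 'ft_torque': array([ 0.00435856, -0.04898232,  0.0382857 ]), 'finger_force': 0.0, 'opening': 0.08700001669052665} 0.0187
```

View pics/top0.png

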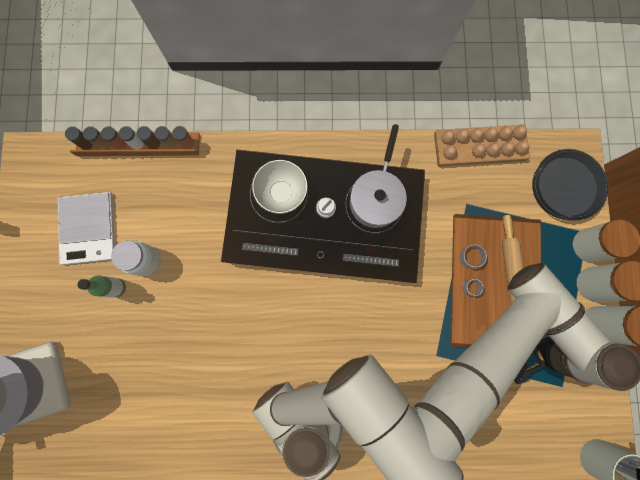

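View pics/scene0.png

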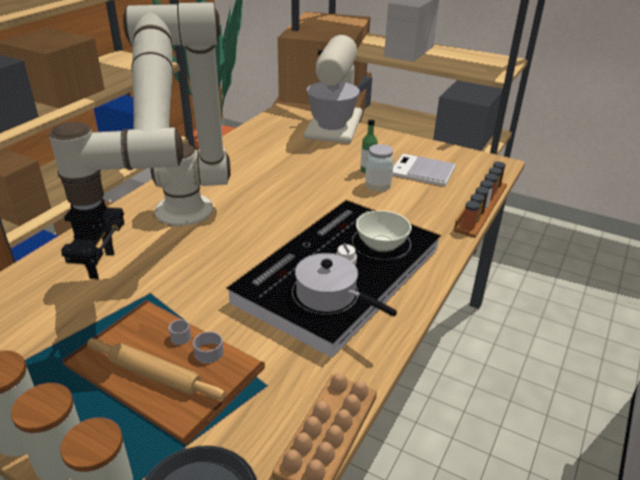

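The top view shows the pan on the right (-y) plate at (378,200) and the bowl on the left plate at (280,187). The right strip runs from about (343,258) at its low end to (399,263) at its high end. The scene view shows the same strip at about (253..295, 255..283).

```bash
cat > h.py <<'E'
import numpy as np
from workcell import robot
def cast(n,uv,z):
    m=robot.camera_model(n);R=np.array(m["R"]);t=np.array(m["t"]);C=-R.T@t
    uv=np.atleast_2d(uv).astype(float)
    r=np.c_[(uv[:,0]-m["cx"])/m["fx"],(uv[:,1]-m["cy"])/m["fy"],np.ones(len(uv))]@R
    return C+r*((z-C[2])/r[:,2])[:,None]
E
python3 - <<'E'
import cv2,numpy as np
from h import *
for n,boxes in (("top",[(238,240,304,262),(338,250,404,272)]),("scene",[(310,205,358,240),(246,248,302,292)])):
    im=np.load(n+"0.npz")["im"]; 
    for x0,y0,x1,y1 in boxes:
        g=im[y0:y1,x0:x1].max(2); m=(g>55).astype(np.uint8)
        k,l,s,c=cv2.connectedComponentsWithStats(cv2.morphologyEx(m,cv2.MORPH_CLOSE,np.ones((3,3))))
        i=1+s[1:,4].argmax(); ys,xs=np.where(l==i)
        P=cast(n,np.c_[xs+x0,ys+y0],.068)[:,:2]
        (c,wh,a)=cv2.minAreaRect((P*1000).astype(np.float32)); print(n,s[i],"rect",np.round(c,1),np.round(wh,1),round(a,2))
# hob outline: dark glass, top view
im=np.load("top0.npz")["im"]; hs=cv2.cvtColor(im,cv2.COLOR_BGR2HSV)
m=(im.max(2)<60).astype(np.uint8); m[:145]=0;m[290:]=0;m[:,:215]=0;m[:,432:]=0
m=cv2.morphologyEx(m,cv2.MORPH_OPEN,np.ones((5,5)))
cs,_=cv2.findContours(m,0,2); c=max(cs,key=cv2.contourArea)
P=cast("top",c[:,0],.065)[:,:2]*1000
print("hob",cv2.minAreaRect(P.astype(np.float32)))
a=cv2.resize(im[235:275,230:410],None,fx=4,fy=4,interpolation=2); s=np.load("scene0.npz")["im"][200:295,240:360]
s=cv2.resize(s,None,fx=4,fy=4,interpolation=2); o=np.zeros((540,720,3),np.uint8);o[:160]=a;o[160:,:480]=s; cv2.imwrite("pics/c1.png",o)
E
```

```text
top [  3   3  58  13 430] rect [537.8 106.5] [173.3  24.3] 83.63
top [  5   4  56  13 405] rect [ 501.6 -201.5] [170.4  23.4] 83.14
scene [  0   0  30  22 347] rect [495.3 119.8] [ 97.1 129.3] 29.6
scene [  0   0  35  26 480] rect [ 455.4 -183.7] [101.6 122.2] 34.6
hob ((643.0867919921875, -62.5313720703125), (596.3233642578125, 356.2669677734375), 83.31649780273438)
```

View pics/c1.png

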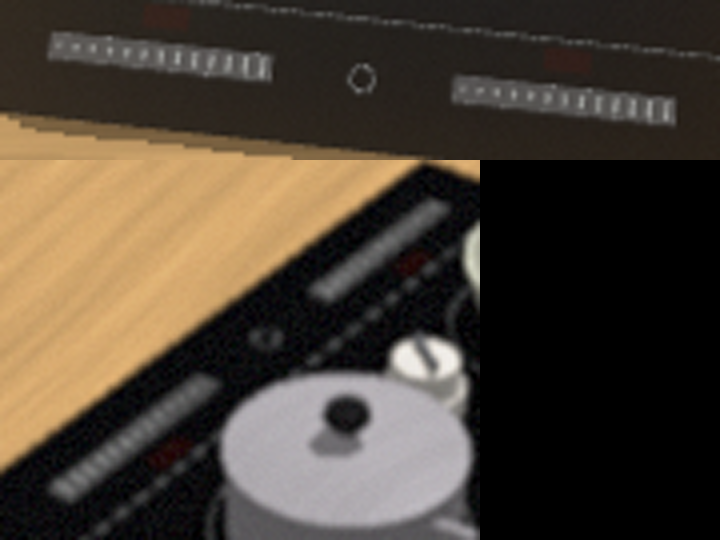

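The crop shows both strips clearly. The right one has its short bars on the left and its long bars on the right. In the scene view it spans about (254,283) to (293,255). My scene boxes took in wood, so I'll cross-check with a colour-limited mask.

```bash
python3 - <<'E'
import cv2,numpy as np
from h import *
im=np.load("scene0.npz")["im"]; hs=cv2.cvtColor(im,cv2.COLOR_BGR2HSV)
for x0,y0,x1,y1 in [(314,205,354,238),(248,250,297,288)]:
    m=((hs[...,2]>60)&(hs[...,1]<70)).astype(np.uint8)[y0:y1,x0:x1]
    k,l,s,c=cv2.connectedComponentsWithStats(m); i=1+s[1:,4].argmax(); ys,xs=np.where(l==i)
    P=cast("scene",np.c_[xs+x0,ys+y0],.068)[:,:2]; c,wh,a=cv2.minAreaRect((P*1000).astype(np.float32))
    print(s[i],np.round(c,1),np.round(wh,1),round(a,2), "mean",P.mean(0)*1000)
d=np.load("top0.npz")["d"]; print(d[255:268,370])
m=robot.camera_model("top")
# height check from depth
z=d[260,370]; pc=np.array([(370-m["cx"])/m["fx"]*z,(260-m["cy"])/m["fy"]*z,z]); print(np.array(m["R"]).T@(pc-np.array(m["t"])))
E
```

```text
[  4   5  34  25 197] [541.8 101.3] [170.9  23.9] 82.23 mean [540.46204243  96.74065008]
[  5   4  41  31 270] [ 505.  -204.9] [169.7  23.4] 82.29 mean [ 503.66751861 -209.58327898]
[1.3284364 1.3287835 1.3264072 1.3222455 1.3240921 1.3239614 1.3190715
 1.3221037 1.3233516 1.3250217 1.3271408 1.3205106 1.3219095]
[ 0.50106638 -0.20016194  0.06688691]
```

The two views agree: strip centre about (503,-203), hob yaw about -6.8°, height about 67-68 mm. That puts the low field at about (511,-131) and the high field at about (494,-274). I'll start moving now, with the gripper closing and the tool's y axis along the strip so the gripper body stays clear of the pan.

servo_tool(
  deltas="0 0 10 -45 35 0 0; 0 0 20 -90 65 0 0; 0 0 30 -135 98 0 0; 0 0 30 -180 130 10 0; 0 0 30 -220 159 20 0",
  squeeze=10,
)

```text
t: 0.72
tcp_pos: [0.3871, -0.3391, 0.1754]
tool_rot: [180.0, 0.0, 173.3]
wrist_force: [0.1, -0.1, 0.5]
opening: 0.0449
finger_force: 0.0
```

```bash
cat >> h.py <<'E'
from scipy.spatial.transform import Rotation as Ro
def state(): 
    o=robot.observe(); print(round(o["t"],2),np.round(o["tcp_pos"]*1000,1),np.round(o["tool_rot"],2),"F",np.round(o["wrist_force"],2),"op",round(o["opening"],4)); return o
def go(p,yaw):
    o=state(); R=Ro.from_euler("xyz",o["tool_rot"],degrees=True); T=Ro.from_euler("xyz",[180,0,yaw],degrees=True)
    print("turn",np.round(np.degrees((R.inv()*T).as_rotvec()),2),"shift",np.round(R.inv().apply(np.array(p)-o["tcp_pos"]*1000),1))
E
python3 -c "
from h import *
go([511.5,-131.5,110],173.2)"
```

```text
0.72 [ 387.1 -339.1  175.4] [1.7999e+02 1.0000e-02 1.7333e+02] F [ 0.14 -0.13  0.47] op 0.0449
turn [0.01 0.01 0.13] shift [-99.5 220.6  65.4]
```

servo_tool(
  deltas="0 0 0 -22 50 10 0; 0 0 0 -45 100 22 0; 0 0 0 -67 150 35 0; 0 0 0 -90 200 50 0; 0 0 0 -100 221 60 0",
)

```text
t: 1.35
tcp_pos: [0.5123, -0.1307, 0.1147]
tool_rot: [180.0, -0.1, 173.5]
wrist_force: [-0.0, -0.4, 0.6]
opening: 0.0018
finger_force: 0.0
```

servo_tool(
  deltas="0 0 0 0 0 10 0; 0 0 0 0 0 20 0; 0 0 0 0 0 20 0",
)

```text
t: 1.72
tcp_pos: [0.5102, -0.1339, 0.0948]
tool_rot: [-180.0, -0.1, 173.2]
wrist_force: [0.3, 0.0, -0.6]
opening: 0.0007
finger_force: 0.0
```

```bash
python3 -c "
from h import *
import cv2
im,d=robot.get_image('top'); im2,_=robot.get_image('scene')
o=np.zeros((600,800,3),np.uint8)
o[:300]=cv2.resize(im[225:285,290:450],(800,300),interpolation=2); o[300:]=cv2.resize(im2[200:300,210:477],(800,300),interpolation=2)
cv2.imwrite('pics/a1.png',o)
go([511.5,-131.5,74],173.2)"
```

```text
1.82 [ 511.3 -133.9   96. ] [-1.7999e+02  1.0000e-02  1.7323e+02] F [ 0.39 -0.87  0.18] op 0.0003
turn [-0.01  0.01  0.03] shift [ 0.   2.4 22. ]
```

View pics/a1.png

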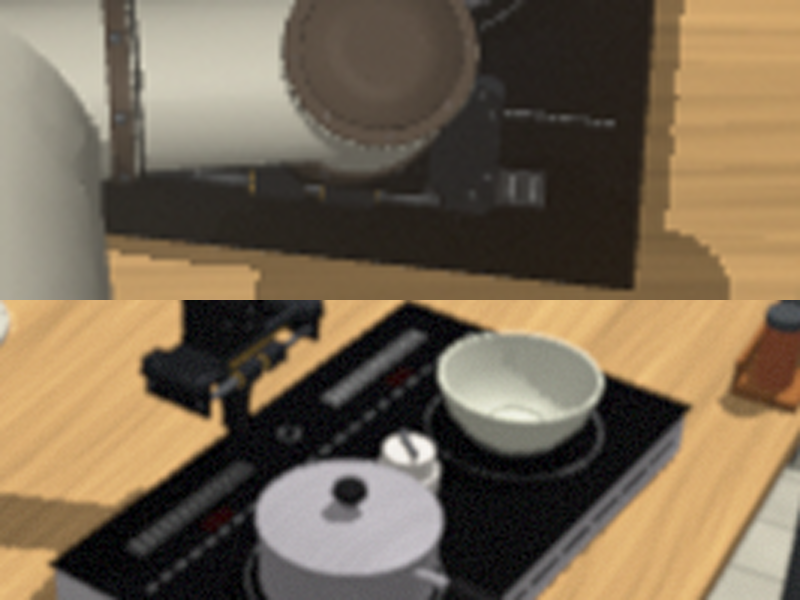

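The closed fingers hang just short of the strip's low end, with the tip at about crop (237,432), i.e. scene pixel (289,244). I'll check that against where the TCP should project.

```bash
python3 -c "
from h import *
m=robot.camera_model('scene')
def pr(p):
    c=np.array(m['R'])@(np.array(p)/1000)+np.array(m['t']); return np.round([m['fx']*c[0]/c[2]+m['cx'],m['fy']*c[1]/c[2]+m['cy']],1)
for k,p in dict(tcp=(511,-132.5,95.5),drop=(511,-132.5,68),low=(511.5,-131.5,68),high=(494.5,-274.5,68),end=(513,-119.5,68),endh=(493,-286.5,68)).items(): print(k,pr(p),(pr(p)-[210,200])*3+[0,300])
for i in range(6): 
    m2=robot.get_image('top') and state()
"
```

```text
tcp [288.8 248.6] [236.4 445.8]
drop [288.8 256.2] [236.4 468.6]
low [289.2 256. ] [237.6 468. ]
high [257.3 280.4] [141.9 541.2]
end [291.7 254.1] [245.1 462.3]
endh [254.5 282.5] [133.5 547.5]
1.88 [ 511.5 -133.8   96.2] [-1.8000e+02  4.0000e-02  1.7324e+02] F [0.64 0.42 0.58] op 0.0006
1.93 [ 511.6 -133.7   96.3] [1.8000e+02 6.0000e-02 1.7325e+02] F [-0.36  0.56  0.1 ] op 0.0002
1.98 [ 511.7 -133.5   96.3] [1.7999e+02 6.0000e-02 1.7326e+02] F [ 0.45 -0.71 -0.27] op 0.0006
2.02 [ 511.7 -133.4   96.3] [1.7999e+02 6.0000e-02 1.7327e+02] F [ 0.43 -0.45  0.22] op 0.0002
2.08 [ 511.7 -133.3   96.2] [1.7999e+02 5.0000e-02 1.7328e+02] F [ 0.75 -1.02  0.32] op 0.0003
2.12 [ 511.6 -133.2   96.1] [1.7999e+02 4.0000e-02 1.7329e+02] F [-0.2   0.16  0.61] op 0.0006
```

servo_tool(
  deltas="0 0 0 0 1 8 0; 0 0 0 0 2 16 0; 0 0 0 0 2 22 0; 0 0 0 0 2 25 0; 0 0 0 0 2 25 0",
)

```text
t: 2.75
tcp_pos: [0.5116, -0.1311, 0.0704]
tool_rot: [-180.0, -0.0, 173.3]
wrist_force: [-0.0, 0.5, -0.1]
opening: 0.0004
finger_force: 0.0
```

servo_tool(
  deltas="0 0 0 0 0 0.5 0; 0 0 0 0 0 1 0; 0 0 0 0 0 1 0; 0 0 0 0 0 1 0",
)

```text
t: 3.25
tcp_pos: [0.5118, -0.1311, 0.0699]
tool_rot: [180.0, 0.0, 173.3]
wrist_force: [0.6, 0.2, -0.2]
opening: 0.0007
finger_force: 0.0
```

```bash
python3 -c "
from h import *
for i in range(4): 
    robot.get_image('top'); state()
"
```

```text
3.3 [ 511.8 -131.1   69.8] [-1.8000e+02  1.0000e-02  1.7331e+02] F [ 0.03 -0.29  0.83] op 0.0003
3.35 [ 511.8 -131.1   69.8] [1.8000e+02 1.0000e-02 1.7331e+02] F [-0.88  0.24  0.34] op 0.0003
3.4 [ 511.8 -131.1   69.8] [180.    0.  173.3] F [-0.05  0.1   0.64] op 0.0004
3.45 [ 511.8 -131.1   69.8] [180.     0.   173.31] F [ 0.72 -0.57 -0.02] op 0.0006
```

servo_tool(
  deltas="0 0 0 0 0 1 0; 0 0 0 0 0 1.5 0; 0 0 0 0 0 2 0; 0 0 0 0 0 2 0; 0 0 0 0 0 2 0",
)

```text
t: 4.08
tcp_pos: [0.5118, -0.1311, 0.0678]
tool_rot: [180.0, 0.0, 173.3]
wrist_force: [0.7, 0.1, -0.0]
opening: 0.0004
finger_force: 0.0
```

servo_tool(
  deltas="0 0 0 0 0 0.4 0; 0 0 0 0 0 0.8 0; 0 0 0 0 0 0.8 0; 0 0 0 0 0 0.8 0",
)

```text
t: 4.58
tcp_pos: [0.5118, -0.1311, 0.067]
tool_rot: [180.0, 0.0, 173.3]
wrist_force: [-0.0, 0.1, -0.1]
opening: 0.0003
finger_force: 0.0
```

```bash
python3 -c "
from h import *
for i in range(4): 
    robot.get_image('top'); state()
"
```

```text
4.62 [ 511.8 -131.1   67. ] [-180.      0.    173.31] F [-0.23  0.01 -0.34] op 0.0005
4.67 [ 511.8 -131.1   67. ] [1.8000e+02 1.0000e-02 1.7331e+02] F [-1.48 -0.55  0.27] op 0.0004
4.72 [ 511.7 -131.1   66.9] [-180.     -0.    173.31] F [-0.17  0.16 -0.16] op 0.0004
4.78 [ 511.7 -131.1   67. ] [-180.      0.    173.31] F [-0.25 -1.86  0.55] op 0.0003
```

servo_tool(
  deltas="0 0 0 0 0 0.3 0; 0 0 0 0 0 0.6 0; 0 0 0 0 0 0.6 0; 0 0 0 0 0 0.6 0",
)

```text
t: 5.28
tcp_pos: [0.5117, -0.1311, 0.0663]
tool_rot: [-180.0, -0.0, 173.3]
wrist_force: [-0.1, -1.0, 0.5]
opening: 0.0006
finger_force: 0.0
```

```bash
python3 -c "
from h import *
for i in range(4): 
    robot.get_image('top'); state()
"
```

```text
5.33 [ 511.8 -131.1   66.4] [180.     0.   173.31] F [-0.21 -0.66  0.17] op 0.001
5.38 [ 511.8 -131.1   66.4] [180.     0.   173.31] F [ 0.42 -0.02  0.66] op 0.0008
5.42 [ 511.8 -131.1   66.4] [180.     0.   173.31] F [ 0.05 -0.48 -0.28] op 0.0002
5.47 [ 511.8 -131.1   66.4] [180.     0.   173.31] F [ 0.49 -0.33 -0.36] op 0.0001
```

```bash
python3 -c "
from h import *
import cv2
im,_=robot.get_image('scene'); o=cv2.resize(im[215:295,240:340],(750,600),interpolation=2)
cv2.imwrite('pics/a2.png',o)
m=robot.camera_model('scene')
def pr(p):
    c=np.array(m['R'])@(np.array(p)/1000)+np.array(m['t']); return (np.round([m['fx']*c[0]/c[2]+m['cx'],m['fy']*c[1]/c[2]+m['cy']],1)-[240,215])*7.5
print(pr([511.8,-131.1,66.4]))
"
```

```text
[369.75 310.5 ]
```

View pics/a2.png

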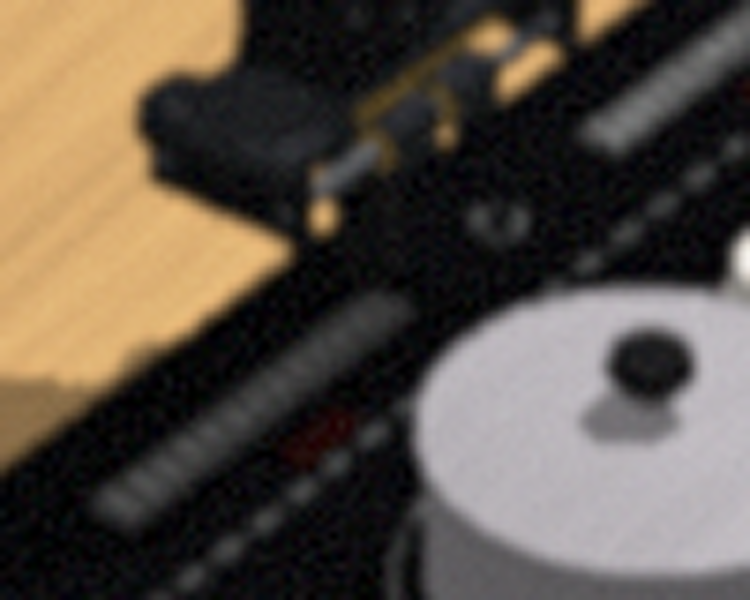

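The fingers are black on black, and the strip's low end is still visible at about (395,300). I need to brighten the dark area to see the tip.

```bash
python3 -c "
from h import *
import cv2
im=np.mean([robot.get_image('scene')[0].astype(float) for _ in range(8)],0)
im2=np.mean([robot.get_image('top')[0].astype(float) for _ in range(4)],0)
f=lambda a:np.clip(((a/255)**.45)*400-40,0,255).astype(np.uint8)
o=np.zeros((600,800,3),np.uint8)
o[:400]=cv2.resize(f(im[235:275,260:340]),(800,400),interpolation=2)
o[400:]=cv2.resize(f(im2[245:270,320:420]),(800,200),interpolation=2)
cv2.imwrite('pics/a3.png',o); state()
"
```

```text
6.12 [ 511.7 -131.1   66.3] [180.    -0.   173.31] F [-0.58 -0.19  0.29] op 0.0004
```

View pics/a3.png

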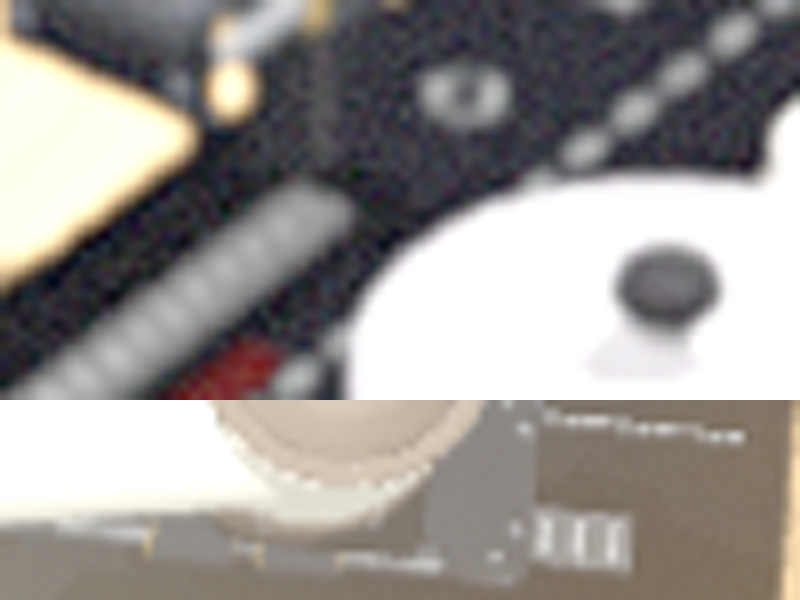

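The fingertip shows at about upper crop (322,172), which is scene pixel (292,252). That is roughly 4 px above where the TCP should be, and the strip's low end is fully uncovered. The depth image should tell me where the tip really is.

```bash
python3 -c "
from h import *
m=robot.camera_model('scene')
d=np.median([robot.get_image('scene')[1] for _ in range(6)],0)
R=np.array(m['R']);t=np.array(m['t'])
for v in range(236,260):
    row=[]
    for u in range(284,300,1):
        z=d[v,u]; p=R.T@(np.array([(u-m['cx'])/m['fx']*z,(v-m['cy'])/m['fy']*z,z])-t)*1000
        row.append('%3d'%p[2])
    print(v,' '.join(row))
for v,u in [(248,291),(244,291),(250,290),(240,292)]:
    z=d[v,u]; print(v,u,np.round(R.T@(np.array([(u-m['cx'])/m['fx']*z,(v-m['cy'])/m['fy']*z,z])-t)*1000))
"
```

```text
236 146 181 180 177 175 176 170 174 173 170 168  66  66  64  64  63
237 181 179 178 178 173 149 167 166 169 168 133  63  65  64  64  65
238 178 177 176 143 145 145 143 138 166 135 133  65  63  65  65  65
239 178 174 138 140 141 141 141 135 134 131 130  61  66  62  61  65
240 173 131 134 134 138 139 137 132 128 128 124  67  63  61  63  64
241 123 126 128 132 133 135 132 129 124 124 121  64  63  64  64  64
242 123 122 123 127 129 130 129 125 122 119 119  64  65  64  65  65
243 116 119 122 122 122 125 125 121 120 117  63  64  64  63  63  62
244  64 115 116 119 120 122 120 117 115 114  63  62  63  65  63  65
245  64 111 112 114 117 119 116 115 110 111  63  65  63  64  63  63
246  62 107 109 110 110 114 113 111 107 105  66  62  63  65  64  66
247  63 103 104 106 107 108 112 109 105 104  99  65  66  64  64  63
248  65  98 101 103 103 105 106 106 101  98  99  63  64  64  64  66
249  67  97  96  98 100 100 105  99  96  95  96  63  63  64  64  66
250  64  65  93  94 100  96 100  98  95  63  63  64  64  64  62  65
251  63  64  63  63  91  94  95  95  66  64  64  64  63  65  65  64
252  63  62  65  65  63  62  64  63  65  64  65  63  64  66  63  65
253  65  62  63  64  65  65  64  62  64  63  62  64  65  63  64  65
254  64  63  66  64  67  68  66  66  65  62  65  63  64  62  61  63
255  62  64  63  67  67  66  69  69  69  66  66  65  63  62  65  63
256  66  67  67  67  65  66  68  67  68  69  67  64  64  63  63  63
257  67  67  66  67  66  68  66  66  67  67  62  64  63  65  63  62
258  67  66  67  68  68  68  67  67  65  65  64  64  63  66  64  63
259  66  67  64  66  67  65  64  63  63  65  63  65  64  64  66  66
248 291 [ 524. -140.  107.]
244 291 [ 521. -136.  118.]
250 290 [ 521. -142.  100.]
240 292 [ 521. -130.  128.]
```

The depth image shows the near corner of the real tip at about (521,-143,92). The xy agrees with the TCP, but the closed fingers end about 25 mm above the reported TCP height. So I'll keep descending, carefully, until I feel contact.

servo_tool(
  deltas="0 0 0 0 0 4 0; 0 0 0 0 0 8 0; 0 0 0 0 0 11 0; 0 0 0 0 0 13 0; 0 0 0 0 0 13 0",
)

```text
t: 7.05
tcp_pos: [0.5116, -0.1311, 0.0531]
tool_rot: [-180.0, -0.0, 173.3]
wrist_force: [1.2, -0.0, -0.2]
opening: 0.0006
finger_force: 0.0
```

```bash
cat >> h.py <<'E'
def tip():
    m=robot.camera_model('scene')
    d=np.median([robot.get_image('scene')[1] for _ in range(6)],0)
    R=np.array(m['R']);t=np.array(m['t'])
    o=state(); c=R@o["tcp_pos"]+t; u0=int(m['fx']*c[0]/c[2]+m['cx']); v0=int(m['fy']*c[1]/c[2]+m['cy'])
    vv,uu=np.mgrid[v0-25:v0+12,u0-10:u0+11]; z=d[vv,uu]
    P=np.stack([(uu-m['cx'])/m['fx']*z,(vv-m['cy'])/m['fy']*z,z],-1)
    P=(P-t)@R*1000
    ok=(P[...,2]>72)&(np.hypot(P[...,0]-o["tcp_pos"][0]*1000,P[...,1]-o["tcp_pos"][1]*1000)<30)
    Q=P[ok]; Q=Q[Q[:,2].argsort()]; print(np.round(Q[:6],0).tolist())
E
python3 -c "
from h import *
tip()"
```

```text
7.35 [ 511.8 -131.1   53.5] [1.8000e+02 2.0000e-02 1.7331e+02] F [-0.21 -0.01  0.14] op 0.0005
[[517.0, -141.0, 79.0], [522.0, -138.0, 80.0], [523.0, -134.0, 81.0], [513.0, -141.0, 82.0], [511.0, -142.0, 82.0], [523.0, -129.0, 82.0]]
```

servo_tool(
  deltas="0 0 0 0 0 3 0; 0 0 0 0 0 5 0; 0 0 0 0 0 6 0; 0 0 0 0 0 7 0; 0 0 0 0 0 7 0",
)

```text
t: 7.98
tcp_pos: [0.5117, -0.131, 0.0463]
tool_rot: [180.0, -0.0, 173.3]
wrist_force: [0.8, 0.4, 1.1]
opening: 0.0007
finger_force: 0.0
```

servo_tool(
  deltas="0 0 0 0 0 0.5 0; 0 0 0 0 0 1 0; 0 0 0 0 0 1 0; 0 0 0 0 0 1 0",
)

```text
t: 8.48
tcp_pos: [0.5118, -0.1311, 0.0454]
tool_rot: [-180.0, 0.0, 173.3]
wrist_force: [0.9, -0.6, 1.3]
opening: 0.0004
finger_force: 0.0
```

```bash
python3 -c "
from h import *
tip()
print(np.mean([ (robot.get_image('top'),robot.observe()['wrist_force'])[1] for _ in range(6)],0))"
```

```text
8.78 [ 511.8 -131.1   45.4] [-180.      0.    173.31] F [-0.83 -0.1  -0.19] op 0.0001
[[522.0, -132.0, 72.0], [517.0, -141.0, 73.0], [509.0, -140.0, 73.0], [502.0, -139.0, 73.0], [505.0, -138.0, 74.0], [524.0, -130.0, 75.0]]
[-1.60343216e-01 -1.96242592e-04 -3.30575365e-01]
```

servo_tool(
  deltas="0 0 0 0 0 0.4 0; 0 0 0 0 0 0.8 0; 0 0 0 0 0 0.8 0; 0 0 0 0 0 0.8 0",
)

```text
t: 9.57
tcp_pos: [0.5117, -0.1311, 0.0445]
tool_rot: [-180.0, -0.0, 173.3]
wrist_force: [0.0, 0.2, 0.4]
opening: 0.0003
finger_force: 0.0
```

servo_tool(
  deltas="0 0 0 0 0 0.4 0; 0 0 0 0 0 0.8 0; 0 0 0 0 0 0.8 0; 0 0 0 0 0 0.8 0",
)

```text
t: 10.07
tcp_pos: [0.5118, -0.1311, 0.0438]
tool_rot: [-180.0, 0.0, 173.3]
wrist_force: [0.4, 0.3, 0.4]
opening: 0.0004
finger_force: 0.0
```

```bash
cat >> h.py <<'E'
def force(): print("Fmean",np.round(np.mean([ (robot.get_image('top'),robot.observe()['wrist_force'])[1] for _ in range(5)],0),2)); state()
E
python3 -c "
from h import *
force()"
```

```text
Fmean [ 0.25 -0.06 -0.41]
10.32 [ 511.8 -131.1   43.8] [180.     0.   173.31] F [-0.14 -0.    0.13] op 0.0006
```

servo_tool(
  deltas="0 0 0 0 0 0.3 0; 0 0 0 0 0 0.6 0; 0 0 0 0 0 0.6 0; 0 0 0 0 0 0.6 0",
)

```text
t: 10.82
tcp_pos: [0.5117, -0.1311, 0.0431]
tool_rot: [-180.0, -0.0, 173.3]
wrist_force: [-0.4, 0.0, -0.9]
opening: 0.0007
finger_force: 0.0
```

servo_tool(
  deltas="0 0 0 0 0 0.3 0; 0 0 0 0 0 0.6 0; 0 0 0 0 0 0.6 0; 0 0 0 0 0 0.6 0",
)

```text
t: 11.32
tcp_pos: [0.5117, -0.1311, 0.0426]
tool_rot: [180.0, -0.0, 173.3]
wrist_force: [-0.1, -0.5, 0.7]
opening: 0.0003
finger_force: 0.0
```

```bash
python3 -c "
from h import *
force()"
```

```text
Fmean [-0.08 -0.21 -0.14]
11.57 [ 511.8 -131.1   42.5] [180.     0.   173.31] F [-0.74  0.26 -0.77] op 0.0
```

servo_tool(
  deltas="0 0 0 0 0 0.3 0; 0 0 0 0 0 0.6 0; 0 0 0 0 0 0.6 0; 0 0 0 0 0 0.6 0",
)

```text
t: 12.08
tcp_pos: [0.5118, -0.1311, 0.0419]
tool_rot: [-180.0, -0.0, 173.3]
wrist_force: [0.2, 0.3, 0.4]
opening: 0.0003
finger_force: 0.0
```

servo_tool(
  deltas="0 0 0 0 0 0.3 0; 0 0 0 0 0 0.6 0; 0 0 0 0 0 0.6 0; 0 0 0 0 0 0.6 0",
)

```text
t: 12.58
tcp_pos: [0.5118, -0.1311, 0.0415]
tool_rot: [180.0, 0.0, 173.3]
wrist_force: [0.1, 1.1, 1.6]
opening: 0.0008
finger_force: 0.7
```

```bash
python3 -c "
from h import *
import cv2
force()
A=[robot.get_image('scene') for _ in range(6)]
im=np.mean([a[0].astype(float) for a in A],0); d=np.median([a[1] for a in A],0)
m=robot.camera_model('scene');R=np.array(m['R']);t=np.array(m['t'])
for v in range(248,262):
    print(v,' '.join('%3d'%((R.T@(np.array([(u-m['cx'])/m['fx']*d[v,u],(v-m['cy'])/m['fy']*d[v,u],d[v,u]])-t))[2]*1000) for u in range(282,298)))
f=lambda a:np.clip(((a/255)**.45)*400-40,0,255).astype(np.uint8)
cv2.imwrite('pics/a4.png',cv2.resize(f(im[235:275,260:340]),(800,400),interpolation=2))
"
```

```text
Fmean [-0.31  0.45  1.49]
12.82 [ 511.8 -131.1   41.4] [-180.      0.    173.31] F [-0.38  0.32  1.98] op 0.0002
248 153 150 101 102 103 108 109 110 107 104  99  96  97  66  64  62
249 150  64  97  96 100 104 106 107 103  97  98  93  93  64  64  64
250  64  63  63  93  96  97 100 101 101  98  93  93  92  63  64  64
251  65  64  64  88  92  93  96  96  99  92  92  89  86  65  63  65
252  65  63  63  84  88  89  92  91  93  93  88  86  82  63  63  63
253  64  63  64  79  81  85  89  88  90  88  83  80  79  63  63  65
254  64  65  65  75  78  79  83  84  86  83  79  76  76  63  65  65
255  64  63  63  73  76  76  77  82  83  80  76  75  71  62  62  64
256  62  64  64  71  70  73  74  77  78  76  71  68  68  65  64  63
257  64  65  67  66  67  69  71  72  75  74  66  64  64  63  63  62
258  65  66  66  69  67  68  67  71  73  67  65  64  62  62  65  64
259  66  66  66  67  67  66  68  68  67  64  66  63  65  63  63  65
260  66  65  67  67  66  67  67  66  63  64  65  63  64  63  65  67
261  67  65  68  66  68  67  65  64  64  63  63  63  64  62  64  63
```

View pics/a4.png

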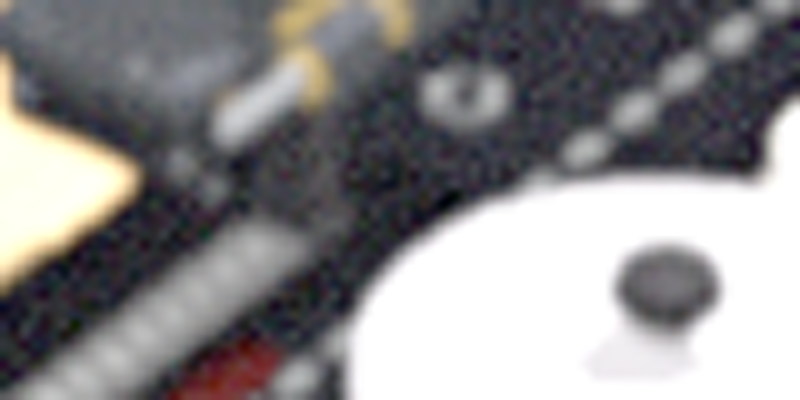

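Contact: about 1.5 N at TCP z 41.4, and the dark fingertips now cover the strip's low end at about (310,215). I'll press about 1 mm deeper and check.

servo_tool(
  deltas="0 0 0 0 0 0.5 0; 0 0 0 0 0 0.9 0; 0 0 0 0 0 1 0; 0 0 0 0 0 1 0",
)

```text
t: 13.62
tcp_pos: [0.5118, -0.1311, 0.0405]
tool_rot: [-180.0, 0.0, 173.3]
wrist_force: [-0.4, -0.3, 4.1]
opening: 0.0005
finger_force: 1.8
```

```bash
python3 -c "
from h import *
force()"
```

```text
Fmean [-0.69  1.02  3.81]
13.88 [ 511.8 -131.1   40.4] [-1.8000e+02  1.0000e-02  1.7331e+02] F [-0.43  0.59  3.7 ] op 0.0007
```

3.8 N, about 0.9 mm deep. Now the stroke.

servo_tool(
  deltas="0 0 0 0 -4 0 0; 0 0 0 0 -11 0 0; 0 0 0 0 -18 0 0; 0 0 0 0 -25 0 0; 0 0 0 0 -32 0 0",
)

```text
t: 14.5
tcp_pos: [0.5081, -0.1634, 0.0404]
tool_rot: [180.0, 0.0, 173.3]
wrist_force: [0.2, 2.8, 4.4]
opening: 0.0005
finger_force: 2.0
```

servo_tool(
  deltas="0 0 0 0 -7 0 0; 0 0 0 0 -15 0 0; 0 0 0 0 -23 0 0; 0 0 0 0 -31 0 0; 0 0 0 0 -38 0 0",
)

```text
t: 15.12
tcp_pos: [0.5035, -0.2011, 0.0403]
tool_rot: [180.0, -0.0, 173.3]
wrist_force: [0.6, 1.8, 4.1]
opening: 0.0007
finger_force: 2.1
```

servo_tool(
  deltas="0 0 0 0 -7 0 0; 0 0 0 0 -15 0 0; 0 0 0 0 -23 0 0; 0 0 0 0 -31 0 0; 0 0 0 0 -38 0 0",
)

```text
t: 15.75
tcp_pos: [0.499, -0.2389, 0.0403]
tool_rot: [180.0, -0.0, 173.3]
wrist_force: [0.6, 3.6, 4.5]
opening: 0.0007
finger_force: 2.1
```

servo_tool(
  deltas="0 0 0 0 -7 0 0; 0 0 0 0 -15 0 0; 0 0 0 0 -23 0 0; 0 0 0 0 -30 0 0; 0 0 0 0 -35 0 0",
)

```text
t: 16.38
tcp_pos: [0.4949, -0.2736, 0.0403]
tool_rot: [180.0, -0.0, 173.3]
wrist_force: [0.6, 3.0, 3.9]
opening: 0.0005
finger_force: 2.0
```

```bash
python3 -c "
from h import *
import cv2
force()
im=np.mean([robot.get_image('scene')[0].astype(float) for _ in range(6)],0)
f=lambda a:np.clip(((a/255)**.45)*400-40,0,255).astype(np.uint8)
cv2.imwrite('pics/a5.png',cv2.resize(f(im[225:305,230:330]),(750,600),interpolation=2))
"
```

```text
Fmean [-0.73 -1.91  3.88]
16.62 [ 494.9 -273.9   40.5] [-1.7994e+02 -1.0000e-02  1.7332e+02] F [-0.84 -3.11  4.25] op 0.0006
```

View pics/a5.png

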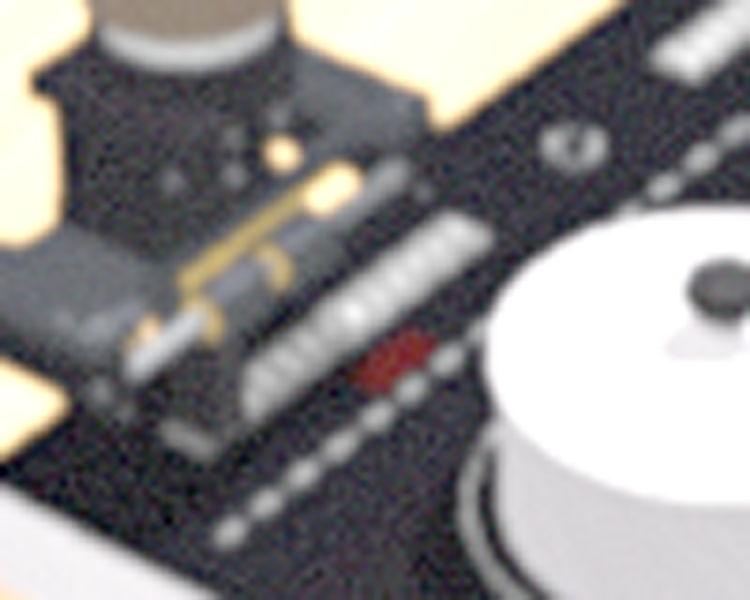

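The picture shows the fingertips holding on the strip's high end, with only the last sliver of bar visible beyond them at about (190,440). The pan is undisturbed and contact is steady at about 4 N, so I'm handing in.

```bash
python3 -c "
from workcell import robot
print(robot.close_job())"
```

```text
the job is handed in; nothing more can be done
None
```

I stroked the pan's slider (right plate) from low to high in one light pass without lifting, at about 4 N, and handed the job in at about 16.6 s with the closed fingertips still on the high end; the other slider, the pan and everything else on the hob and counter were left alone.

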